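Close the balance's draught shield and tare it

ROBOT

A 6-joint arm with a two-finger parallel gripper is mounted at the origin on a cart in front of the work surface, level with it; the furniture and walls round the work are solid. World frame = base frame: x ahead of the robot, y to its left, z up, the work surface at z = 0. Lengths are in m, angles in rad, forces in N, time in s.
With the tool pointing down it reaches from about 0.325 to 0.925 m from the base axis. Payload 3.1 kg.
Tool frame: the origin (TCP) lies at the very end of the fingers, on their centre line; the grasp point (between the pads) lies 19 mm behind it; z points along the fingers, y is the line along which they close (so a half turn about z gives the same grasp; the last joint's range is limited). The gripper opens to 85 mm and grips with 20 to 120 N. Pads are 22 mm wide; open, the fingers measure 114 mm over their backs; the gripper's body (76 mm by 85 mm) begins 54 mm behind the grasp point. The pads swing forward as they close: fully open they stand 13 mm farther back than shut.
Start: joints at [-1.34, 0.217, 1.613, -0, 1.311, -0.112], TCP at [0.21, -0.589, 0.231] pointing down, gripper open.
Joint ranges: [-2.75, 2.75], [-0.78, 2.1], [0.31, 2.55], [-1.13, 4.27], [0.13, 2.63], [-2.58, 2.58]. Speed limits (rad/s): [2.79, 2.79, 3.14, 3.14, 3.14, 3.14].

INTERFACE

Orientations are given as a unit quaternion [w, x, y, z].
In Python, from cell import ctrl, cams gives the robot as it stands.
- The arm moves only by the tool carry_out, never from a script. Its argument "increments" is a list of rows, each a list of 2 entries, a list of its own where there are three numbers: the shift along the tool's x, y, z in mm, then the turn, a rotation vector about the tool's x, y, z in rad. In form: [[[dx, dy, dz], [ax, ay, az]], ...]. A call has 1 to 20 rows; each row shifts and turns the commanded pose from where the row before left it, along the tool's axes as they then stand; what a row does not reach is not made up. A row lasts 1/12 s, in which the tool goes at most 41.7 mm and 7.16 degrees, less where a joint would pass 70% of its speed; a pose out of reach is approached as far as the arm can. A call is refused whole if a number of a shift passes 41.7 or a number of a turn 0.125, either way. A call with a gripper value outside its range is refused whole. "claw" is the closure, from 0 (fully open) to 1 (shut), set as the call begins (left out, the last holds). The fingers move at their own pace and stop on an object; the grip force is fixed at half the most. Time passes only in rows, so rows that do not move let the fingers close. It gives the time, the measured TCP pose, the force, the opening and the grip force at its end, in the units of the state.
- ctrl.get_obs(): the state, without advancing time (a new reading comes with each control period).
- cams.snapshot(name): name is "scene" or "top" or "wrist"; returns the picture (384x512x3 uint8, red, green, blue); there is no depth.
- cams.camera_info(name): a dict with "camera_matrix" (3x3 intrinsics, pixels), "extrinsics" (4x4, takes a point from world to camera coordinates). Camera axes: x right, y down, z forward; pixel columns grow to the right and rows downward; lengths in m; the calibration is good to about 2 mm. A picture is of the moment at which its call begins: read the wrist's pose just before it. camera_info takes no time and is no camera call; for the wrist camera it gives the pose at the moment of the call.
- ctrl.close_job(): hands the job in; it is judged then, once.
Trained networks look in the newest picture that a camera, given by its name, has taken for a name from the list of things; names that differ only in an ending like _2 or _b are one class to them, and where a whole thing is asked for, a point or a joint stands for the part that bears it (a point fixed in the world has none). Each returns a list of dicts, best first, with "conf" (0 to 1); they miss things now and then, are a little off and sometimes report something else, mostly with a low value. They report only what shows in the picture. A call takes as long as a camera call.
- cams.recognise(camera, name): "bbox" ([left, top, width, height] in pixels, round what is visible of it).
- cams.landmark_of(camera, name): "location" ([column, row] in pixels: a listed point, or the origin of a listed thing).
The state is a dict: "clock": time; "joint_pos": joint angles; "qvel": joint speeds; "effort": joint torques, N m; "tool_pos": TCP position; "tool_rot": TCP orientation; "wrist_force": force on the tool from outside, world axes, zero at the start; "moment": the same for the moment, N m; "width": finger opening in m; "grasp_force": force on a finger pad.
Only numpy, scipy, OpenCV 4.12 (cv2) and the standard library are available. Lean on these libraries where they do the work, as an engineer would, in place of code of your own. Each camera call takes 0.05 s, during which the arm holds its last target. There are 200 camera calls.

TASK

The dish on the balance is ready to be tared, but the draught shield is open: with the fingertips, push the roof pane and the right-hand door gently forward by their handles until both are fully shut, without slamming them. Only when the whole shield is shut, press the wide bar-shaped tare key right down and let it come up again. Leave the left door shut, keep off the round power key, and do not touch or move the dish or the other things on the bench.

Things in the scene. Friction and masses are not known exactly. Their poses are not given: they have to be found in the camera images.
- balance: Laboratory balance, heavy and fixed, 200 mm wide, 335 mm deep. Origin: on the bench, 180 mm behind its front face, midway across; its own -x is the front (keys, display), +x the back, +y the side on your left as you face it. Clear weighing chamber x -80 to +70, y +-90 mm with fixed front glass and posts (to x = -85 mm); rails on top at z 211 mm; white housing behind it, x +70 to +155 mm, 208 mm high.
- key_panel (a point): Middle of the flat key panel at the balance's front, 50 mm above the bench, reaching from balance x -180 to -140 mm. Just behind it the wedge with the dark blank display rises from 60 to 79 mm, then the front glass stands 77 mm behind the middle of the keys.
- roof (a joint): Roof pane of the draught shield: a clear sheet 150 mm deep, 190 mm wide, 4 mm thick, top face 215 mm above the bench. Slides level along the balance's x: 0 m = shut (hard stop), grows toward the back as it opens, up to 0.110. Stays where left; about 1.2 N moves it slowly.
- roof_handle (a point): Centre of the grey upright bar on the roof pane's front part, on the middle line: 12 mm thick (along the balance's x), 70 mm wide (y), standing from the pane's top face at 215 mm to 239 mm above the bench. Moves with the pane.
- right_door (a joint): Side door on the balance's right (its -y side, toward the cream photometer): a clear upright sheet 150 mm deep and 147 mm high. Slides like the roof along the balance's x: 0 m = shut (hard stop), grows toward the back, up to 0.110; about 1.2 N moves it.
- right_door_handle (a point): Centre of the grey fin on the outside of the right door's front part, 174 mm above the bench: 12 mm thick (along x), standing out about 27 mm from the glass (balance y -95 to -122 mm), 46 mm tall (z 150 to 197 mm). The top rail above it reaches out to y = -98.5 mm. Behind the fin there is only a 3 mm foot plate and the glass.
- left_door (a joint): The same door on the left (+y) side, already shut (0) at the start; it also slides easily.
- tare_key (a joint): Tare key: the wide bar-shaped key at the front right of the key panel, 16 mm (x) by 50 mm (y). 0 m = up, grows as it is pressed, 0.004 = fully down (about 4 N); springs back.
- tare_key_top (a point): Centre of the tare key's top face, 8 mm above the key panel while up.
- power_key (a joint): Power key: small round key, 16 mm diameter, at the front left of the same panel; same travel and spring as the tare key.
- power_key_top (a point): Centre of the power key's top face.
- dish: Covered clear dish, 64 mm diameter, 14 mm high, standing on the round steel pan (84 mm diameter, top 68 mm above the bench) in the middle of the chamber. Origin: centre of its underside.
- media_bottle: Square white bottle with a green cap, 54 x 54 x 103 mm, left of the balance. Origin: centre of its underside.
- amber_bottle: Round amber bottle with a black cap, 44 mm diameter, 98 mm high, left of the balance, nearer its front than the square bottle. Origin: centre of its underside.
- notepad: Wire-bound notepad lying flat on the bench right in front of the cream photometer, 110 x 75 x 11 mm. Origin: centre of its underside.

How it is judged:
On the way, in this order (a step that is already met when the one before it is completed fails the run):
1. the roof pane and both side doors are shut (value of joint each of roof, right_door, left_door below 0.003 m), for 0.2 s.
2. the tare key is pressed down with the shield shut (all of step 1 and value of joint tare_key above 0.003 m), for 0.05 s.
At the end, for the whole second after the job is handed in: Roof pane, right door and left door are each within 3 mm of fully shut, both keys are up again, the dish stands on the pan within 4 mm of where it stood, and the bottles and notepad within 15 mm of where they stood (all of step 1 and value of joint each of tare_key, power_key below 0.001 m and distance of dish from where it was at the start of the episode below 0.004 m and horizontal distance between dish and balance below 0.02 m and linear speed of dish below 0.01 m/s and distance of each of media_bottle, amber_bottle, notepad from where it was at the start of the episode below 0.015 m); the robot touches nothing.
It fails at once if the tare key is pressed while a pane of the shield is still open (value of joint tare_key above 0.002 m and value of joint any of roof, right_door, left_door above 0.004 m).
It fails at once if the power key is pressed or the left door pushed open (value of joint power_key above 0.002 m or value of joint left_door above 0.01 m).
It fails at once if a pane is slammed (faster than 0.3 m/s) (velocity of joint any of roof, right_door, left_door below -0.3 m/s).
It fails at once if the dish is touched, moved or lifted (contact force between the fingers and dish above 0.5 N or distance of dish from where it was at the start of the episode above 0.006 m).
It fails at once if the bottles or notepad is moved or carried (distance of any of media_bottle, amber_bottle, notepad from where it was at the start of the episode above 0.02 m).
It also fails if it takes over 58 s, if anything falls off the work surface, if the arm or the gripper's body presses on something with over 40 N, if the wrist force passes 120 N, or if a joint passes its speed limit or range.

## Working session

There is one attempt and no reset: what is moved stays moved. The work goes in short steps, Python scripts to look and compute and a tool call to move; the robot and the scene stay as the last step left them, time stands still between calls to the robot, and variables do not carry over. Pictures are saved under pics/ and viewed, at most 10 in all, crops included, and the job is handed in when it is done.

Besides the shell and the picture viewer there is one more tool, called after "Emit:" in YAML: its name, and indented under it one key for each argument. carry_out: Moves the arm, as the interface text tells. Its arguments: {"type":"object","properties":{"increments":{"type":"array"},"claw":{"type":"number"}},"required":["increments"]}

```bash
mkdir -p pics; cat > h.py <<'E'
import numpy as np, cv2
from cell import ctrl, cams
from scipy.spatial.transform import Rotation as R
def cam(n):
    c=cams.camera_info(n); return np.array(c["camera_matrix"]),np.array(c["extrinsics"])
def plane(n,px,z):
    K,E=cam(n); d=E[:3,:3].T@np.linalg.inv(K)@[px[0],px[1],1]; o=-E[:3,:3].T@E[:3,3]
    return o+d*(z-o[2])/d[2]
def proj(n,P):
    K,E=cam(n); q=K@(E[:3,:3]@np.array(P)+E[:3,3]); return q[:2]/q[2]
def state():
    s=ctrl.get_obs(); q=s["tool_rot"]; r=R.from_quat([q[1],q[2],q[3],q[0]])
    return s,np.array(s["tool_pos"]),r
E
python3 - <<'E'
from h import *
s,p,r=state(); print(s["clock"],p,r.as_matrix().round(3),s["width"])
for n in("scene","top"):
    im=cams.snapshot(n); cv2.imwrite(f"pics/{n}0.png",im[...,::-1])
    K,Ex=cam(n); print(n,(-Ex[:3,:3].T@Ex[:3,3]).round(3),Ex[2,:3].round(3))
    for t,z in(("balance",0),("key_panel",.05),("roof_handle",.227),("right_door_handle",.174),("tare_key_top",.058),("power_key_top",.058),("dish",.068),("media_bottle",0),("amber_bottle",0),("notepad",0)):
        for d in cams.landmark_of(n,t)[:2]: print(n,t,round(d["conf"],2),np.round(d["location"],1),plane(n,d["location"],z).round(4))
E
```

```text
0.0 [ 0.20992733 -0.58782366  0.22995857] [[ 0.942  0.336 -0.001]
 [ 0.336 -0.942  0.002]
 [ 0.    -0.002 -1.   ]] 0.08540847663569771
scene [0.84  0.715 1.134] [-0.325 -0.4   -0.857]
scene balance 0.55 [290.3 206.6] [0.3588 0.2938 0.    ]
scene key_panel 0.65 [290.1 208.5] [0.3841 0.3162 0.05  ]
scene roof_handle 0.87 [254.  229.8] [0.5516 0.3713 0.227 ]
scene right_door_handle 0.41 [221.5 213.9] [0.5665 0.2731 0.174 ]
scene tare_key_top 0.57 [279.  201.2] [0.3953 0.2848 0.058 ]
scene power_key_top 0.62 [298.1 314.5] [0.5568 0.5361 0.058 ]
scene power_key_top 0.4 [278.  203.7] [0.4022 0.2887 0.058 ]
scene dish 0.7 [319.3 277.8] [0.4624 0.5049 0.068 ]
scene media_bottle 0.68 [298.  311.7] [0.5371 0.5213 0.    ]
scene amber_bottle 0.62 [318.5 278.6] [0.4413 0.4917 0.    ]
scene notepad 0.6 [205.1 153.8] [0.4332 0.0056 0.    ]
top [0.306 0.366 1.018] [ 0.211 -0.124 -0.97 ]
top balance 0.87 [209.8 208.5] [0.5454 0.3765 0.    ]
top key_panel 0.74 [248.  246.7] [0.3906 0.3338 0.05  ]
top roof_handle 0.91 [193.5 183.9] [0.5615 0.3805 0.227 ]
top right_door_handle 0.43 [233.  158.7] [0.5894 0.2659 0.174 ]
top power_key_top 0.5 [236.9 260.4] [0.3725 0.377  0.058 ]
top dish 0.88 [209.3 209.2] [0.5284 0.3778 0.068 ]
top amber_bottle 0.8 [190.2 259.2] [0.4429 0.4909 0.    ]
top amber_bottle 0.72 [257.8 237.1] [0.4052 0.2946 0.    ]
top notepad 0.77 [336.9 181.5] [0.4358 0.0086 0.    ]
top notepad 0.27 [251.5 246.8] [0.3899 0.3236 0.    ]
```

```bash
python3 - <<'E'
import cv2
for n,c in(("scene",(130,330,150,370)),("top",(100,330,130,400))):
    im=cv2.imread(f"pics/{n}0.png")[c[0]:c[1],c[2]:c[3]]
    f=min(800/im.shape[1],600/im.shape[0]); print(n,f); cv2.imwrite(f"pics/{n}0c.png",cv2.resize(im,None,fx=f,fy=f,interpolation=2))
E
```

```text
scene 3.0
top 2.608695652173913
```

View pics/top0c.png

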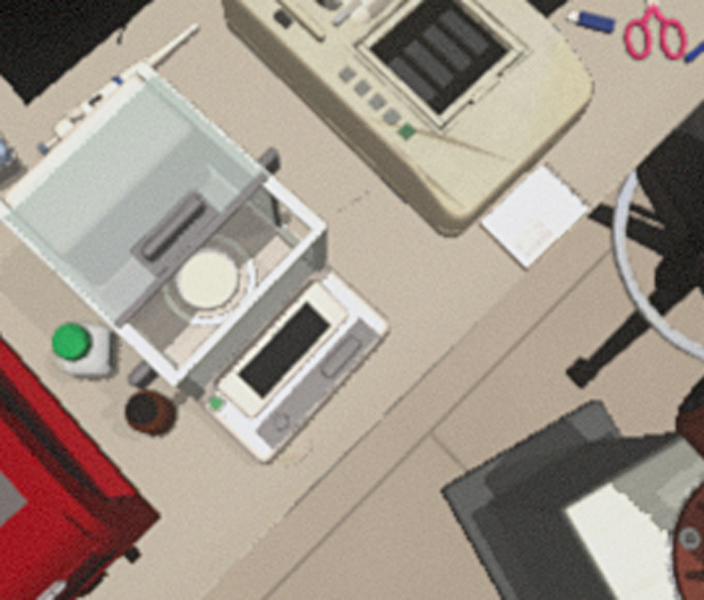

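View pics/scene0.png

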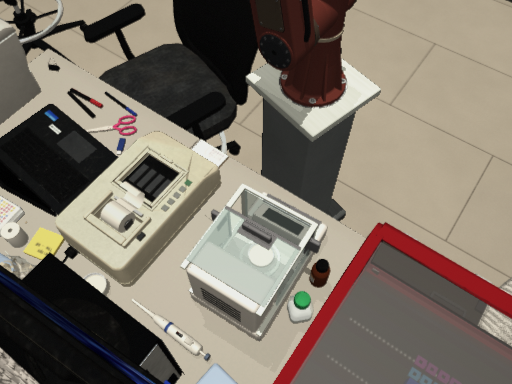

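```bash
python3 - <<'E'
from h import *
from scipy.optimize import least_squares
o=np.array([130,100]);f=2.6087
pts=[((388,325),(-180,-100,50)),((265,462),(-180,100,50)),((145,68),(155,-100,208)),((326,225),(-85,-95,211)),((178,382),(-85,97,211))]
net=[("top",(209.3,209.2),(-5,0,68)),("top",(248,246.7),(-160,0,50)),("scene",(290.1,208.5),(-160,0,50))]
C=[("top",o+np.array(a)/f,b) for a,b in pts]+net
def W(v,b): c,s=np.cos(v[2]),np.sin(v[2]); b=np.array(b)/1000; return [v[0]+c*b[0]-s*b[1],v[1]+s*b[0]+c*b[1],b[2]]
res=lambda v:np.concatenate([proj(n,W(v,b))-a for n,a,b in C])
s=least_squares(res,[.54,.38,.3],loss="soft_l1");v=s.x
print(v,np.degrees(v[2]),s.fun if 0 else res(v).reshape(-1,2).round(1).tolist())
def inv(p): d=np.array(p[:2])-v[:2];c,s=np.cos(v[2]),np.sin(v[2]);return np.array([c*d[0]+s*d[1],-s*d[0]+c*d[1]])*1000
for n,px,z in(("tare",o+np.array((342,355))/f,.058),("power",o+np.array((281,422))/f,.058),("roofh",o+np.array((172,229))/f,.239),("roofh net",(193.5,183.9),.227),("fin tip top",o+np.array((271,158))/f,.197),("fin net",(233,158.7),.174),("lfin",o+np.array((148,370))/f,.197),("photo",o+np.array((440,232))/f,.0),("photo",o+np.array((225,20))/f,.05)):
    P=plane("top",px,z); print(n,P.round(4),inv(P).round(1))
for n,px,z in(("roofh",(254,229.8),.227),("fin",(221.5,213.9),.174)):
    print(n,inv(plane("scene",px,z)))
np.save("v.npy",v)
print(W(v,(20,-116,300)))
E
```

```text
[0.54003586 0.37485505 0.32306733] 18.510394518321796 [[2.9, -1.0], [-0.1, 1.9], [-0.8, -3.8], [0.3, 1.0], [-0.8, 1.7], [0.3, -3.0], [3.6, -1.0], [0.8, 3.0]]
tare [0.3977 0.2896 0.058 ] [-162.   -35.7]
power [0.3684 0.3768 0.058 ] [-162.2   56.4]
roofh [0.5468 0.3796 0.239 ] [7.9 2.3]
roofh net [0.5615 0.3805 0.227 ] [22.1 -1.4]
fin tip top [0.5764 0.269  0.197 ] [   0.9 -111.9]
fin net [0.5894 0.2659 0.174 ] [  12.2 -119. ]
lfin [0.4554 0.4562 0.197 ] [-54.4 104. ]
photo [0.4711 0.1199 0.    ] [-146.4 -219.9]
photo [0.7964 0.2194 0.05  ] [ 193.8 -228.8]
roofh [ 9.87092092 -7.09233707]
fin [  -7.25538546 -104.90453869]
[np.float64(0.5958284796777487), np.float64(0.2712057216939915), np.float64(0.3)]
```

Emit:
carry_out:
  increments:
    - [[0, 0, -25], [0, 0, 0]]
    - [[0, 0, -25], [0, 0, 0]]
    - [[10, -11, -25], [0, 0, 0]]
    - [[23, -26, -25], [0, 0, 0]]
    - [[23, -26, 0], [0, 0, 0]]
    - [[23, -26, 0], [0, 0, 0]]
    - [[23, -26, 0], [0, 0, 0]]
    - [[23, -26, 0], [0, 0, 0]]
    - [[23, -26, 0], [0, 0, 0]]
    - [[23, -26, 0], [0, 0, 0]]
    - [[23, -26, 0], [0, 0, 0]]
    - [[23, -26, 0], [0, 0, 0]]
    - [[23, -26, 0], [0, 0, 0]]
    - [[23, -26, 0], [0, 0, 0]]
    - [[23, -26, 0], [0, 0, 0]]
    - [[23, -26, 0], [0, 0, 0]]
    - [[23, -26, 0], [0, 0, 0]]
    - [[23, -26, 0], [0, 0, 0]]
    - [[23, -26, 0], [0, 0, 0]]
    - [[23, -26, 0], [0, 0, 0]]
  claw: 1

```text
clock: 2.77
tool_pos: [0.4355, -0.0263, 0.331]
tool_rot: [0.0, 0.985, 0.171, 0.001]
wrist_force: [0.6, -0.8, -0.3]
width: -0.0001
grasp_force: 0.0
```

Emit:
carry_out:
  increments:
    - [[23, -27, 0], [0, 0, 0]]
    - [[23, -27, 0], [0, 0, 0]]
    - [[23, -27, 0], [0, 0, 0]]
    - [[23, -27, 0], [0, 0, 0]]
    - [[23, -27, 0], [0, 0, 0]]
    - [[23, -27, 0], [0, 0, 0]]
    - [[23, -27, 0], [0, 0, 0]]
    - [[23, -27, 0], [0, 0, 0]]
    - [[23, -27, 0], [0, 0, 0]]
    - [[23, -27, 0], [0, 0, 0]]
    - [[23, -27, 0], [0, 0, 0]]
    - [[23, -27, 0], [0, 0, 0]]
    - [[10, -12, 0], [0, 0, 0]]
    - [[0, 0, 0], [0, 0, 0]]
    - [[0, 0, 0], [0, 0, 0]]

```text
clock: 4.02
tool_pos: [0.5914, 0.385, 0.3298]
tool_rot: [0.0, 0.985, 0.171, -0.001]
wrist_force: [0.1, -0.8, 0.2]
width: -0.0
grasp_force: 0.0
```

```bash
cat >> h.py <<'E'
def where():
    v=np.load("v.npy"); s,p,r=state(); c,sn=np.cos(v[2]),np.sin(v[2]); d=p[:2]-v[:2]; m=r.as_matrix()
    print("t",s["clock"],"bal xyz mm",np.round([(c*d[0]+sn*d[1])*1e3,(-sn*d[0]+c*d[1])*1e3,p[2]*1e3],1),"tool x yaw",np.degrees(np.arctan2(m[1,0],m[0,0])).round(2),"tz",m[:,2].round(3),"F",np.round(s["wrist_force"],1),"w",s["width"],"j",np.round(s["joint_pos"],2))
def inv(p):
    v=np.load("v.npy"); d=np.array(p[:2])-v[:2];c,s=np.cos(v[2]),np.sin(v[2]);return (np.array([c*d[0]+s*d[1],-s*d[0]+c*d[1]])*1000).round(1)
E
python3 - <<'E'
from h import *
where()
im=cams.snapshot("wrist"); cv2.imwrite("pics/w1.png",im[...,::-1])
for t,z in(("roof_handle",.227),("right_door_handle",.174),("tare_key_top",.058),("power_key_top",.058),("key_panel",.05),("dish",.068),("balance",0)):
    for d in cams.landmark_of("wrist",t)[:2]: print(t,round(d["conf"],2),np.round(d["location"],1),inv(plane("wrist",d["location"],z)))
E
```

```text
t 4.0167 bal xyz mm [ 51.9  -6.7 329.8] tool x yaw 19.71 tz [-0.001 -0.001 -1.   ] F [ 0.1 -0.8  0.2] w -6.828799640027865e-06 j [ 0.48  0.33  1.29 -0.    1.52  1.7 ]
roof_handle 0.62 [233.7 235.2] [10.6 -0.2]
right_door_handle 0.94 [345.1 220.9] [   4.  -106.4]
```

View pics/w1.png

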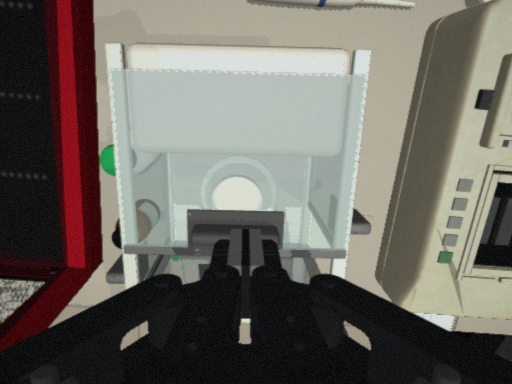

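```bash
python3 - <<'E'
from h import *
s,p,r=state()
print(proj("wrist",p),proj("wrist",[p[0],p[1],.225]))
K,E=cam("wrist"); print(inv(-E[:3,:3].T@E[:3,3]),E[2,:3].round(2))
for n,px,z in(("hback L",(187,210),.239),("hback R",(285,211),.239),("hfront L base",(187,246),.215),("pane front L",(125,249),.215),("pane back R",(362,75),.215),("pane backL",(110,70),.215),("fin back end",(370,210),.197),("fin tip front",(370,233),.197),("fin root",(346,210),.197),("housing R",(350,52),.208),("housing L",(128,45),.208),("frame R low",(335,270),.211),("pan c",(238,196),.068),("lfin",(110,268),.197)):
    print(n,inv(plane("wrist",px,z)))
E
```

```text
[243.98980048 244.92154157] [244.41082294 185.63713018]
[119.5  -7.2] [-0.25 -0.09 -0.96]
hback L [35.8 34.8]
hback R [ 36.4 -38.8]
hfront L base [-5.3 40. ]
pane front L [-9.1 93.1]
pane back R [135.6 -93.6]
pane backL [135.5  92.7]
fin back end [  23.9 -119.5]
fin tip front [   1.9 -122.2]
fin root [ 23.5 -98.3]
housing R [152.1 -85.1]
housing L [153.8  80.4]
frame R low [-28.  -89.7]
pan c [-4.9 -0.5]
lfin [-37.7 115.6]
```

Emit:
carry_out:
  increments:
    - [[0, -2, 20], [0, 0, -0.02]]
    - [[0, -2, 20], [0, 0, 0]]
    - [[0, -3, 20], [0, 0, 0]]
    - [[0, 0, 20], [0, 0, 0]]
    - [[0, 0, 14], [0, 0, 0]]
    - [[0, 0, 9], [0, 0, 0]]
    - [[0, 0, 0], [0, 0, 0]]

```text
clock: 5.0
tool_pos: [0.5879, 0.3901, 0.2246]
tool_rot: [0.001, 0.984, 0.18, -0.002]
wrist_force: [-0.4, -0.1, -0.5]
width: 0.0001
grasp_force: 0.0
```

Emit:
carry_out:
  increments:
    - [[-8, 0, 0], [0, 0, 0]]
    - [[-6, 0, 0], [0, 0, 0]]
    - [[-5, 0, 0], [0, 0, 0]]
    - [[-5, 0, 0], [0, 0, 0]]
    - [[-5, 0, 0], [0, 0, 0]]
    - [[-5, 0, 0], [0, 0, 0]]
    - [[-5, 0, 0], [0, 0, 0]]
    - [[-5, 0, 0], [0, 0, 0]]
    - [[-5, 0, 0], [0, 0, 0]]

```text
clock: 5.75
tool_pos: [0.5431, 0.3737, 0.228]
tool_rot: [-0.0, 0.984, 0.18, 0.0]
wrist_force: [1.5, 0.9, 0.7]
width: 0.0002
grasp_force: 0.8
```

```bash
python3 - <<'E'
from h import *
where()
im=cams.snapshot("wrist"); cv2.imwrite("pics/w2.png",im[...,::-1])
E
```

```text
t 5.75 bal xyz mm [  2.5  -2.1 228. ] tool x yaw 20.79 tz [ 0.001  0.    -1.   ] F [1.5 0.9 0.7] w 0.00021253295545216138 j [0.5  0.29 1.53 0.   1.32 1.7 ]
```

View pics/w2.png

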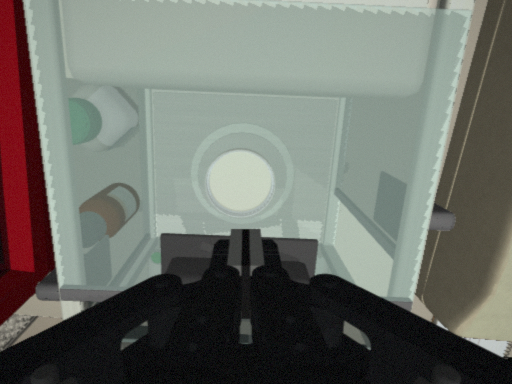

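Emit:
carry_out:
  increments:
    - [[-5, 0, 0], [0, 0, 0]]
    - [[-5, 0, 0], [0, 0, 0]]
    - [[-5, 0, 0], [0, 0, 0]]
    - [[-5, 0, 0], [0, 0, 0]]
    - [[-5, 0, 0], [0, 0, 0]]
    - [[-4, 0, 0], [0, 0, 0]]
    - [[-3, 0, 0], [0, 0, 0]]

```text
clock: 6.38
tool_pos: [0.5128, 0.3621, 0.2275]
tool_rot: [0.0, 0.984, 0.18, -0.0]
wrist_force: [1.3, 1.3, -0.3]
width: -0.0002
grasp_force: 0.7
```

Emit:
carry_out:
  increments:
    - [[-2, 0, 0], [0, 0, 0]]
    - [[-2, 0, 0], [0, 0, 0]]
    - [[-2, 0, 0], [0, 0, 0]]

```text
clock: 6.63
tool_pos: [0.5076, 0.3601, 0.2276]
tool_rot: [0.0, 0.984, 0.18, -0.0]
wrist_force: [0.8, 0.9, -1.2]
width: -0.0003
grasp_force: 0.7
```

Emit:
carry_out:
  increments:
    - [[-2, 0, 0], [0, 0, 0]]
    - [[-2, 0, 0], [0, 0, 0]]

```text
clock: 6.8
tool_pos: [0.5043, 0.3589, 0.2276]
tool_rot: [-0.0, 0.984, 0.18, 0.0]
wrist_force: [5.4, 3.4, -1.8]
width: -0.0004
grasp_force: 3.4
```

Emit:
carry_out:
  increments:
    - [[-1.5, 0, 0], [0, 0, 0]]
    - [[0, 0, 0], [0, 0, 0]]
    - [[0, 0, 0], [0, 0, 0]]

```text
clock: 7.05
tool_pos: [0.5044, 0.3588, 0.2277]
tool_rot: [-0.001, 0.984, 0.18, 0.002]
wrist_force: [5.3, 4.5, -1.9]
width: 0.0001
grasp_force: 3.0
```

```bash
python3 - <<'E'
from h import *
where()
E
```

```text
t 7.05 bal xyz mm [-38.9  -3.9 227.7] tool x yaw 20.77 tz [ 0.004  0.002 -1.   ] F [ 5.3  4.5 -1.9] w 0.00010159145782207574 j [ 0.51  0.2   1.64 -0.    1.3   1.71]
```

Emit:
carry_out:
  increments:
    - [[10, 0, 0], [0, 0, 0.02]]
    - [[5, 0, -20], [0, 0, 0.02]]
    - [[0, 0, -30], [0, 0, 0]]
    - [[0, 0, -30], [0, 0, 0]]
    - [[15, 20, 0], [0, 0, 0]]
    - [[20, 25, 0], [0, 0, 0]]
    - [[20, 25, 0], [0, 0, 0]]
    - [[20, 25, 0], [0, 0, 0]]
    - [[3, 18, 0], [0, 0, 0]]
    - [[0, 0, 0], [0, 0, 0]]
    - [[0, 0, 0], [0, 0, 0]]

```text
clock: 7.97
tool_pos: [0.6268, 0.2799, 0.3069]
tool_rot: [0.0, 0.987, 0.159, -0.001]
wrist_force: [-0.7, 0.1, 0.1]
width: 0.0
grasp_force: 0.0
```

```bash
python3 - <<'E'
from h import *
where()
im=cams.snapshot("wrist"); cv2.imwrite("pics/w3.png",im[...,::-1])
for t,z in(("roof_handle",.227),("right_door_handle",.174)):
    for d in cams.landmark_of("wrist",t)[:2]: print(t,round(d["conf"],2),np.round(d["location"],1),inv(plane("wrist",d["location"],z)))
E
```

```text
t 7.9667 bal xyz mm [  52.1 -117.6  306.9] tool x yaw 18.34 tz [-0.003 -0.001 -1.   ] F [-0.7  0.1  0.1] w 3.147389477028745e-05 j [0.32 0.3  1.37 0.   1.47 1.57]
right_door_handle 0.62 [235.6 223.5] [   9.  -107.4]
```

View pics/w3.png

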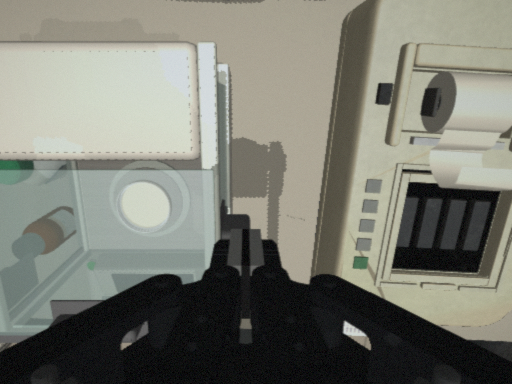

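```bash
python3 - <<'E'
from h import *
s,p,r=state()
for dy in(-.0145,.0145): print(proj("wrist",p+r.apply([-.011,dy,p[2]-.197])+[0,0,0]))
for n,px,z in(("fin back L",(222,214),.197),("fin back R",(249,214),.197),("fin fr R",(249,214),.17),("rail outer",(216,150),.211),("rail outer",(217,90),.211)): print(n,inv(plane("wrist",px,z)))
E
```

```text
[226.30877487 197.40210635]
[262.54688111 197.40027817]
fin back L [ 26.5 -97.1]
fin back R [  26.5 -119. ]
fin fr R [  16.5 -119.3]
rail outer [ 81.  -94.7]
rail outer [122.8 -96.3]
```

Emit:
carry_out:
  increments:
    - [[0, -3, 20], [0, 0, 0]]
    - [[0, 0, 20], [0, 0, 0]]
    - [[0, 0, 20], [0, 0, 0]]
    - [[0, 0, 20], [0, 0, 0]]
    - [[0, 0, 20], [0, 0, 0]]
    - [[0, 0, 18], [0, 0, 0]]
    - [[0, 0, 12], [0, 0, 0]]
    - [[0, 0, 0], [0, 0, 0]]

```text
clock: 8.78
tool_pos: [0.6242, 0.285, 0.1765]
tool_rot: [-0.0, 0.987, 0.161, -0.001]
wrist_force: [-0.1, 0.4, 1.4]
width: -0.0004
grasp_force: 0.0
```

Emit:
carry_out:
  increments:
    - [[-6, 0, 0], [0, 0, 0]]
    - [[-5, 0, 0], [0, 0, 0]]
    - [[-5, 0, 0], [0, 0, 0]]
    - [[-5, 0, 0], [0, 0, 0]]
    - [[-5, 0, 0], [0, 0, 0]]
    - [[-5, 0, 0], [0, 0, 0]]
    - [[-5, 0, 0], [0, 0, 0]]
    - [[-5, 0, 0], [0, 0, 0]]
    - [[-5, 0, 0], [0, 0, 0]]

```text
clock: 9.53
tool_pos: [0.5819, 0.2694, 0.178]
tool_rot: [-0.0, 0.987, 0.161, 0.001]
wrist_force: [1.0, 0.9, -0.1]
width: -0.0002
grasp_force: 0.8
```

```bash
python3 - <<'E'
from h import *
where()
E
```

```text
t 9.5333 bal xyz mm [   6.2 -113.3  178. ] tool x yaw 18.49 tz [ 0.001  0.001 -1.   ] F [ 1.   0.9 -0.1] w -0.0002246337142124999 j [0.32 0.3  1.62 0.   1.22 1.57]
```

Emit:
carry_out:
  increments:
    - [[-5, 0.2, 0], [0, 0, 0]]
    - [[-5, 0.2, 0], [0, 0, 0]]
    - [[-5, 0.2, 0], [0, 0, 0]]
    - [[-5, 0.2, 0], [0, 0, 0]]
    - [[-4, 0.2, 0], [0, 0, 0]]
    - [[-3, 0, 0], [0, 0, 0]]
    - [[-3, 0, 0], [0, 0, 0]]

```text
clock: 10.12
tool_pos: [0.5535, 0.2587, 0.1777]
tool_rot: [0.0, 0.987, 0.161, 0.0]
wrist_force: [0.4, 1.3, 0.8]
width: -0.0002
grasp_force: 0.7
```

Emit:
carry_out:
  increments:
    - [[-2, 0, 0], [0, 0, 0]]
    - [[-2, 0, 0], [0, 0, 0]]
    - [[-2, 0, 0], [0, 0, 0]]

```text
clock: 10.37
tool_pos: [0.5481, 0.2569, 0.1777]
tool_rot: [0.0, 0.987, 0.161, 0.0]
wrist_force: [0.8, 1.0, -0.2]
width: 0.0
grasp_force: 0.7
```

Emit:
carry_out:
  increments:
    - [[-2, 0, 0], [0, 0, 0]]
    - [[-2, 0, 0], [0, 0, 0]]
    - [[0, 0, 0], [0, 0, 0]]

```text
clock: 10.62
tool_pos: [0.5457, 0.2561, 0.1777]
tool_rot: [-0.0, 0.987, 0.161, 0.002]
wrist_force: [4.8, 1.9, -2.2]
width: -0.0002
grasp_force: 2.7
```

Emit:
carry_out:
  increments:
    - [[-2, 0, 0], [0, 0, 0]]
    - [[0, 0, 0], [0, 0, 0]]

```text
clock: 10.78
tool_pos: [0.5457, 0.2561, 0.1778]
tool_rot: [-0.001, 0.987, 0.161, 0.005]
wrist_force: [8.5, 4.3, -5.7]
width: -0.0001
grasp_force: 5.1
```

```bash
python3 - <<'E'
from h import *
where()
E
```

```text
t 10.7833 bal xyz mm [ -32.3 -114.4  177.8] tool x yaw 18.48 tz [ 0.009  0.003 -1.   ] F [ 8.5  4.3 -5.7] w -7.010045910907088e-05 j [0.32 0.21 1.72 0.   1.2  1.57]
```

Emit:
carry_out:
  increments:
    - [[8, 0, 0], [0, 0, 0]]
    - [[6, 0, 0], [0, 0, 0]]
    - [[0, 0, -25], [0, 0, 0]]
    - [[0, 0, -35], [0, 0, 0]]
    - [[0, 0, -35], [0, 0, 0]]
    - [[0, 0, -35], [0, 0, 0]]
    - [[-20, -9, 0], [0, 0, 0]]
    - [[-30, -14, 0], [0, 0, 0]]
    - [[-30, -14, 0], [0, 0, 0]]
    - [[-30, -14, 0], [0, 0, 0]]
    - [[-30, -14, 0], [0, 0, 0]]
    - [[-30, -13, 0], [0, 0, 0]]
    - [[0, 0, 20], [0, 0, 0]]
    - [[0, 0, 30], [0, 0, 0]]
    - [[0, 0, 10], [0, 0, 0]]
    - [[0, 0, 0], [0, 0, 0]]
    - [[0, 0, 0], [0, 0, 0]]

```text
clock: 12.2
tool_pos: [0.3695, 0.2791, 0.2472]
tool_rot: [0.001, 0.987, 0.161, -0.001]
wrist_force: [0.3, -0.1, 1.0]
width: 0.0004
grasp_force: 0.0
```

```bash
python3 - <<'E'
from h import *
where(); s,p,r=state()
im=cams.snapshot("wrist"); cv2.imwrite("pics/w4.png",im[...,::-1])
print(proj("wrist",[p[0],p[1],.058]))
for t,z in(("tare_key_top",.058),("power_key_top",.058),("roof_handle",.227),("right_door_handle",.174),("key_panel",.05)):
    for d in cams.landmark_of("wrist",t)[:2]: print(t,round(d["conf"],2),np.round(d["location"],1),inv(plane("wrist",d["location"],z)))
for t,z in(("roof_handle",.227),("right_door_handle",.174),("left_door",.1)):
  for n in("top","scene"):
    if t=="roof_handle": cv2.imwrite(f"pics/{n}4.png",cams.snapshot(n)[...,::-1])
E
python3 - <<'E'
import cv2
im=cv2.imread("pics/scene4.png")[150:350,150:350]; cv2.imwrite("pics/scene4c.png",cv2.resize(im,None,fx=3,fy=3,interpolation=2))
E
```

```text
t 12.2 bal xyz mm [-192.1  -36.6  247.2] tool x yaw 18.48 tz [-0.002 -0.001 -1.   ] F [ 0.3 -0.1  1. ] w 0.00036527614379244864 j [ 0.5  -0.15  1.96 -0.    1.33  1.74]
[244.68675304 164.90862219]
tare_key_top 0.97 [242.3 134.4] [-160.3  -34.1]
power_key_top 0.64 [150.2 133. ] [-158.6   58.1]
key_panel 0.9 [208.8 131.9] [-158.8    0.3]
```

View pics/w4.png

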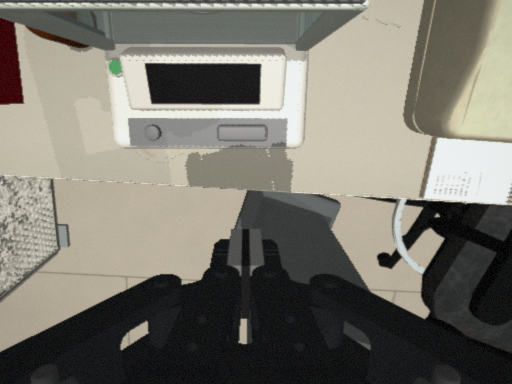

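View pics/scene4c.png

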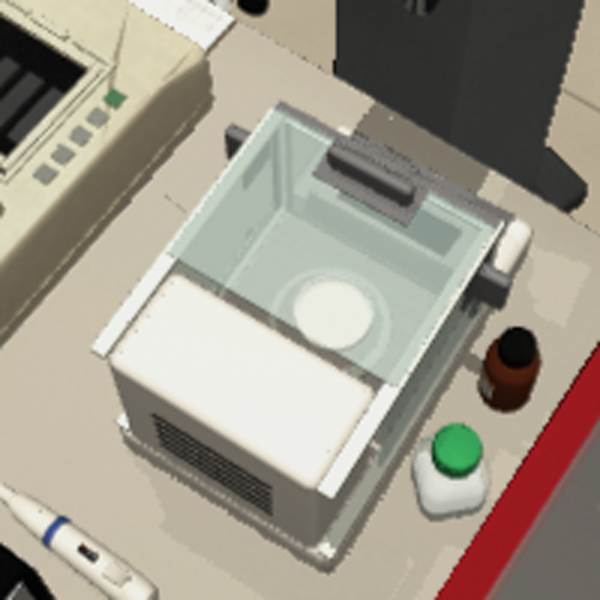

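```bash
python3 - <<'E'
from h import *
s,p,r=state(); K,E=cam("wrist"); c=-E[:3,:3].T@E[:3,3]; print(c-p, r.inv().apply(c-p))
E
```

```text
[0.06438472 0.02097781 0.14302553] [ 0.06788202  0.00048034 -0.14294602]
```

Emit:
carry_out:
  increments:
    - [[0, 0, 0], [0, 0, -0.12]]
    - [[0, 0, 0], [0, 0, -0.12]]
    - [[0, 0, 0], [0, 0, -0.12]]
    - [[0, 0, 0], [0, 0, -0.12]]
    - [[0, 0, 0], [0, 0, -0.12]]
    - [[0, 0, 0], [0, 0, -0.12]]
    - [[0, 0, 0], [0, 0, -0.12]]
    - [[0, 0, 0], [0, 0, -0.12]]
    - [[0, 0, 0], [0, 0, -0.12]]
    - [[0, 0, 0], [0, 0, -0.12]]
    - [[0, 0, 0], [0, 0, -0.12]]
    - [[0, 0, 0], [0, 0, -0.12]]
    - [[0, 0, 0], [0, 0, -0.12]]
    - [[0, 0, 0], [0, 0, -0.12]]
    - [[0, 0, 0], [0, 0, -0.12]]
    - [[0, 0, 0], [0, 0, -0.12]]
    - [[0, 0, 0], [0, 0, -0.12]]
    - [[0, 0, 0], [0, 0, -0.12]]
    - [[0, 0, 0], [0, 0, -0.12]]
    - [[0, 0, 0], [0, 0, -0.12]]

```text
clock: 14.27
tool_pos: [0.3699, 0.2796, 0.248]
tool_rot: [0.0, 0.205, 0.979, 0.0]
wrist_force: [-0.4, -1.0, -0.6]
width: -0.0003
grasp_force: 0.0
```

Emit:
carry_out:
  increments:
    - [[0, 0, 0], [0, 0, -0.12]]
    - [[0, 0, 0], [0, 0, -0.12]]
    - [[0, 0, 0], [0, 0, -0.12]]
    - [[0, 0, 0], [0, 0, -0.12]]
    - [[0, 0, 0], [0, 0, -0.12]]
    - [[0, 0, 0], [0, 0, -0.12]]
    - [[0, 0, 0], [0, 0, -0.02]]
    - [[0, 0, 0], [0, 0, 0]]
    - [[0, 0, 0], [0, 0, 0]]

```text
clock: 15.02
tool_pos: [0.3699, 0.2796, 0.2478]
tool_rot: [0.0, -0.159, 0.987, 0.0]
wrist_force: [-0.2, -0.4, 1.0]
width: -0.0001
grasp_force: 0.0
```

```bash
python3 - <<'E'
from h import *
where()
E
```

```text
t 15.0167 bal xyz mm [-191.6  -36.3  247.8] tool x yaw -161.74 tz [ 0.  0. -1.] F [-0.2 -0.4  1. ] w -0.00012043133889386605 j [ 0.5  -0.15  1.96 -0.    1.33 -1.39]
```

Emit:
carry_out:
  increments:
    - [[-15, 2, 10], [0, 0, 0]]
    - [[-15, 0, 20], [0, 0, 0]]
    - [[0, 0, 25], [0, 0, 0]]
    - [[0, 0, 25], [0, 0, 0]]
    - [[0, 0, 25], [0, 0, 0]]
    - [[0, 0, 25], [0, 0, 0]]
    - [[0, 0, 22], [0, 0, 0]]
    - [[0, 0, 15], [0, 0, 0]]
    - [[0, 0, 8], [0, 0, 0]]
    - [[0, 0, 4], [0, 0, 0]]
    - [[0, 0, 0], [0, 0, 0]]
    - [[0, 0, 0], [0, 0, 0]]

```text
clock: 16.02
tool_pos: [0.3984, 0.2913, 0.0695]
tool_rot: [0.001, -0.16, 0.987, 0.0]
wrist_force: [0.2, 0.2, 0.5]
width: -0.0
grasp_force: 0.0
```

```bash
python3 - <<'E'
from h import *
where()
E
```

```text
t 16.0167 bal xyz mm [-160.8  -34.2   69.5] tool x yaw -161.63 tz [ 0.001  0.001 -1.   ] F [0.2 0.2 0.5] w -3.0397322236842604e-05 j [ 0.49  0.15  2.03  0.    0.96 -1.4 ]
```

Aligned over the tare key; press slowly.

Emit:
carry_out:
  increments:
    - [[0, 0, 4], [0, 0, 0]]
    - [[0, 0, 4], [0, 0, 0]]
    - [[0, 0, 3], [0, 0, 0]]
    - [[0, 0, 2], [0, 0, 0]]
    - [[0, 0, 1], [0, 0, 0]]

```text
clock: 16.43
tool_pos: [0.398, 0.2911, 0.0549]
tool_rot: [0.0, -0.16, 0.987, 0.0]
wrist_force: [-0.4, -0.3, 3.0]
width: 0.0003
grasp_force: 1.5
```

Emit:
carry_out:
  increments:
    - [[0, 0, 1.5], [0, 0, 0]]
    - [[0, 0, 1], [0, 0, 0]]
    - [[0, 0, 0], [0, 0, 0]]

```text
clock: 16.68
tool_pos: [0.3981, 0.2912, 0.0539]
tool_rot: [-0.0, -0.16, 0.987, -0.0]
wrist_force: [-3.7, -2.4, 11.8]
width: -0.0001
grasp_force: 5.7
```

Emit:
carry_out:
  increments:
    - [[0, 0, 0.5], [0, 0, 0]]
    - [[0, 0, 0], [0, 0, 0]]
    - [[0, 0, -4], [0, 0, 0]]
    - [[0, 0, -6], [0, 0, 0]]
    - [[0, 0, -15], [0, 0, 0]]
    - [[0, 0, -25], [0, 0, 0]]
    - [[0, 0, -30], [0, 0, 0]]
    - [[15, 0, -30], [0, 0, 0]]
    - [[20, 0, -30], [0, 0, 0]]
    - [[0, 0, -30], [0, 0, 0]]
    - [[0, 0, 0], [0, 0, 0]]
    - [[0, 0, 0], [0, 0, 0]]
    - [[0, 0, 0], [0, 0, 0]]

```text
clock: 17.77
tool_pos: [0.364, 0.2796, 0.2211]
tool_rot: [-0.0, -0.16, 0.987, -0.0]
wrist_force: [-0.1, -1.2, 0.1]
width: 0.0002
grasp_force: 0.0
```

```bash
python3 - <<'E'
from h import *
where()
im=cams.snapshot("top")[90:340,120:400,::-1]; cv2.imwrite("pics/top5.png",cv2.resize(im,None,fx=2.4,fy=2.4,interpolation=2))
E
```

```text
t 17.7667 bal xyz mm [-197.2  -34.4  221.1] tool x yaw -161.6 tz [-0.001 -0.    -1.   ] F [-0.1 -1.2  0.1] w 0.00017073166010018355 j [ 0.5  -0.14  2.   -0.    1.28 -1.39]
```

View pics/top5.png

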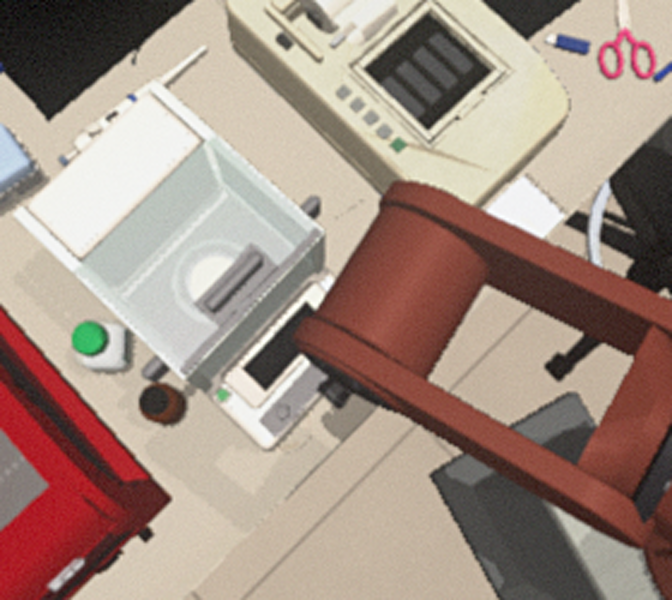

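The roof pane's bar (232,282) and the right fin (312,207) are now at the front, level with the left fin (153,368). The bottles and dish haven't moved, and the arm is clear of everything, so I'm handing in.

```bash
python3 -c "
from cell import ctrl
print(ctrl.close_job())"
```

```text
the job is handed in; nothing more can be done
None
```

I pushed the roof pane and right door gently to their stops, then pressed the tare key right down and let it up; I handed the job in at about 18 s with the arm clear, and no verdict came back.

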